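Clear the clamping jig, square the panel in it and clamp it

TASK

Someone left the steel bucking bar lying in the clamping jig: first take it out and set it down (do not drop it) in the yellow-and-black tray. Then lay the aluminium panel flat on the jig's bed and push it fully home, flush against both fences, and lastly swing the red clamp down by its handle and press it so that its foot grips the panel firmly, without leaning on it so hard that it dents. Leave the panel home and clamped, and do not disturb the other tools on the bench.

Things in the scene. Friction and masses are not known exactly. Their poses are not given: they have to be found in the camera images.
- jig: fixed jig: aluminium bed 200 mm (its x) by 270 (y), 12 thick, y from -130 to +140. Two dark steel fences, 12 mm thick, 14 high above the bed, meet in a corner at +x, +y: back fence's inner face at jig x = +70 (from y -70 to +92), side fence's inner face at jig y = +80 (from x -50 to +70). Origin: at bench height, 5 mm to the -y side of the bed's middle.
- clamp_hinge (a point): middle of the red clamp's hinge, outside the side fence, at jig (50, 105, 18) mm. The hinge axis is parallel to the jig's x.
- jig_home (a point): the point on top of the jig's bed (jig x 15, y 5, z 12 mm) where the centre of the panel's underside lies when the panel is fully home against both fences; axes as the jig's
- panel: flat aluminium panel 110 mm (its x) by 150 mm (its y) by 6 mm, 0.2 to 0.4 kg, with a green stiffener rib along its y through the middle: 16 mm wide, 110 mm long, its top 23 mm above the underside; a good grip. Origin: centre of the underside, z up. Starts flat on the bench. It belongs in the jig with its 150 mm side along the jig's y (either way round).
- bar: steel bucking bar, 100 mm (its x) by 32 mm (its y) by 30 mm high, about 0.75 kg, blue band near its +x end. Origin: centre of the underside. Starts flat on the jig's bed, any yaw.
- tray: open tray fixed on the bench, yellow with two black stripes, 160 mm (its x) by 230 mm (its y), walls 6 mm thick and 45 mm high, floor 6 mm thick. Origin: centre of the underside. A small bracket lies in it, near its +y end.
- bracket: aluminium angle bracket 50 x 35 x 30 mm, lying in the tray about 80 mm from the tray's centre towards its +y end; the bar may touch it
- clamp (a joint): angle of the red clamp (rad): 1.4 to 1.75 at the start = standing open over the jig's +y side; about 0 when the foot just touches a panel lying on the bed; stops at -0.2 and 1.9. Stiff hinge (0.5 N m of friction): stays where it is left. Closing swings the arm over the side fence towards the jig's -y, turning about the jig's +x axis.
- clamp_grip (a point): point to hold on the clamp's black handle, a round bar of diameter 14 mm parallel to the jig's x that sticks out 67 mm from the red arm towards the jig's -x; 41 mm from the arm's side, 26 from the free end. Swings about the hinge at radius 125 mm: with the clamp at 0 it is at jig (0, -10, 68) mm. Can be pinched from above at every angle, the pads slipping round it.
- foot: the clamp's black rubber foot, diameter 22 mm, on a spring plunger (1.5 N/mm, 10 mm of travel) under the red arm, 75 mm from the hinge. Origin: centre of its lower face; with the clamp at 0 it is at jig (50, 30, 18) mm, level with the panel's top. The hinge's friction holds the grip once the handle is let go, up to about 6 N at the foot.
- hammer: bystander: hammer, 260 mm long, lying on the bench beyond the jig
- driver: bystander: screwdriver lying on the bench on the robot's side of the jig
- rivets: bystander: clear jar of diameter 60 mm, height 75 mm, red cap
- spray: bystander: small green bottle of diameter 54 mm, height 110 mm, blue cap
- tape: bystander: roll of yellow tape, diameter 90 mm, height 25 mm
- mug: bystander: blue mug, height 90 mm
Things that resemble listed ones, but are neither listed nor needed, are in the scene too. Several things look just like the panel: the one meant starts nearest to the robot's base.

How it is judged:
By the outcome, as a careful person would: the job done as asked, in the order asked, and still so for the second after the job is handed in, with the robot touching nothing.
It also fails if it takes over 69 s, if anything falls off the work surface, if the arm or the gripper's body presses on something with over 40 N, if the wrist force passes 120 N, or if a joint passes its speed limit or range.

ROBOT

A 7-joint arm with a two-finger parallel gripper is mounted at the origin on the work surface. World frame = base frame: x ahead of the robot, y to its left, z up, the work surface at z = 0. Lengths are in m, angles in rad, forces in N, time in s.
With the tool pointing down it reaches from about 0.425 to 0.925 m from the base axis. Payload 6.8 kg.
Tool frame: the origin (TCP) lies at the very end of the fingers, on their centre line; the grasp point (between the pads) lies tcp_to_grasp behind it (tcp_to_grasp is the distance from the TCP to the grasp point, in m); z points along the fingers, y is the direction in which the jaws open and shut (so a half turn about z gives the same grasp; the last joint's range is limited). The gripper opens to 85 mm and grips with 20 to 120 N. Pads are 22 mm wide; open, the fingers measure 114 mm over their backs; the gripper's body (76 mm by 85 mm) begins 54 mm behind the grasp point. The pads swing forward as they close: fully open they stand 13 mm farther back than shut.
Start: joints at [-1.338, 0.477, 0.022, 1.555, -0.011, 1.109, -0.083], TCP at [0.226, 0.636, 0.209] pointing down, gripper open.
Joint ranges: [-2.96, 2.96], [-0.34, 2.1], [-1.41, 1.46], [0.24, 2.44], [-1.37, 4.51], [0.17, 1.92], [-2.96, 2.96]. Speed limits (rad/s): [2.39, 2.39, 3.14, 3.14, 3.14, 3.14, 3.14].

INTERFACE

Orientations are given as a rotation vector (axis times angle).
In Python, from workcell import sense, capture, calibration, finish_job, search_frame, tcp_to_grasp gives the robot as it stands.
- The arm moves only by the shell command python3 -m handwheel 'ROWS'. ROWS is a JSON object of lists of equal length, an entry for each row: "linear": the shift along the world's x, y, z in mm, a list of three; "yaw": the turn about the world's z in rad; "hand": the opening, from 0 (shut) to 1 (fully open). In form: {"linear": [[x, y, z], ...], "yaw": [yaw, ...], "hand": [hand, ...]}. A call has exactly 5 rows; each row is the pose to reach, as a shift and turn from the pose commanded when the call began; what a row does not reach only later rows make up. A row lasts 1/12 s, in which the tool goes at most 41.7 mm and 7.16 degrees, less where a joint would pass 70% of its speed; a pose out of reach is approached as far as the arm can. A call with a gripper value outside its range is refused whole. The fingers move at their own pace and stop on an object; the grip force is fixed at half the most. Time passes only in rows, so rows that repeat a pose let the fingers close, or fill a call up. It gives the time, the measured TCP pose, the force and the opening at its end, in the units of the state.
- sense(): the state, without advancing time (a new reading comes with each control period).
- capture(name): name is "scene" or "side" or "wrist"; returns the picture (480x640x3 uint8, red, green, blue); there is no depth.
- calibration(name): a dict with "vertical_fov" (degrees; the focal length in pixels is half the picture's height over the tangent of half this angle, whatever the lens; pixels are square), "cx", "cy" (the principal point, pixels), "origin" and "orientation" of the camera in the world. Camera axes: x right, y down, z forward; pixel columns grow to the right and rows downward; lengths in m; the calibration is good to about 2 mm. A picture is of the moment at which its call begins: read the wrist's pose just before it. calibration takes no time and is no camera call; for the wrist camera it gives the pose at the moment of the call.
- finish_job(): hands the job in, once; it reports no verdict.
Trained networks look in the newest picture that a camera, given by its name, has taken for a name from the list of things; names that differ only in an ending like _2 or _b are one class to them, and where a whole thing is asked for, a point or a joint stands for the part that bears it (a point fixed in the world has none). Each returns a list of dicts, best first, with "conf" (0 to 1); they miss things now and then, are a little off and sometimes report something else, mostly with a low value. They report only what shows in the picture. A call takes as long as a camera call. They do not tell look-alikes from the thing itself.
- search_frame(camera, thing): "bbox" ([left, top, width, height] as shares, 0 to 1, of the picture: columns of its width, rows of its height, round what is visible of it).
The state is a dict: "t": time; "joint_positions": joint angles; "joint_vel": joint speeds; "joint_efforts": joint torques, N m; "tool_pos": TCP position; "ee_rot": TCP orientation; "contact_force": force on the tool from outside, world axes, zero at the start; "ft_torque": the same for the moment, N m; "gripper_width": finger opening in m.
Only numpy, scipy, OpenCV 4.12 (cv2) and the standard library are available. Lean on these libraries where they do the work, as an engineer would, in place of code of your own. Each camera call takes 0.05 s, during which the arm holds its last target. There are 200 camera calls.

## Working session

There is one attempt and no reset: what is moved stays moved. The work goes in short steps, Python scripts to look and compute and a shell command to move; the robot and the scene stay as the last step left them, time stands still between calls to the robot, and variables do not carry over. Pictures are saved under pics/ and viewed, about 8 in all and at most 12, crops included, and the job is handed in when it is done.

```bash
mkdir -p pics; ls; python3 - <<'E'
from workcell import *
import cv2
s=sense();print(s)
for c in("scene","side"):
    im=capture(c);cv2.imwrite(f"pics/{c}0.png",im[:,:,::-1])
    print(c,calibration(c))
    for n in("jig","panel","bar","tray","clamp","clamp_grip","foot","bracket"):
        print(n,[(round(d["conf"],2),[round(float(v)*k) for v,k in zip(d["bbox"],(640,480,640,480))]) for d in search_frame(c,n)])
print(tcp_to_grasp, sense()["t"])
E
```

```text
pics
{'t': 0.0, 'joint_positions': array([-1.33805217,  0.47779893,  0.02235493,  1.55648469, -0.01149452,
        1.10930687, -0.08308708]), 'joint_vel': array([-0.00052352, -0.00215416,  0.00026393,  0.00121421, -0.00130887,
       -0.00154617, -0.00199194]), 'joint_efforts': array([-2.31965705e-04, -5.96436489e+01,  1.60788082e+00, -2.81206888e+01,
        1.25232182e-02,  8.86150432e-03,  2.04654657e-05]), 'tool_pos': array([0.22545205, 0.63554312, 0.20841281]), 'ee_rot': array([-5.32744555e-01, -3.09592171e+00,  2.92462016e-03]), 'contact_force': array([-0.08237403, -0.60926551,  0.47528628]), 'ft_torque': array([ 0.01062671,  0.00625512, -0.02190428]), 'gripper_width': 0.08540981345769928}
scene {'vertical_fov': 49.538465653211055, 'cx': 323.2640360425068, 'cy': 247.37173056149769, 'origin': array([ 1.43068699, -0.80664947,  1.03662099]), 'orientation': array([-2.09251281, -1.01029602,  0.43290823])}
jig [(0.58, [310, 185, 112, 93])]
panel [(0.68, [228, 240, 61, 36]), (0.64, [111, 332, 63, 57]), (0.63, [104, 272, 63, 42])]
bar [(0.84, [329, 227, 37, 17])]
tray [(0.61, [236, 261
[... 165 characters left out ...]
{'vertical_fov': 42.452641746631215, 'cx': 322.73919765461693, 'cy': 236.83840277681963, 'origin': array([-0.15006369, -0.97151173,  1.18023229]), 'orientation': array([-2.20626248,  0.78654614, -0.3302749 ])}
jig [(0.75, [235, 162, 105, 119]), (0.71, [249, 160, 39, 50]), (0.38, [178, 171, 20, 33]), (0.17, [196, 156, 29, 26])]
panel [(0.97, [353, 421, 74, 52]), (0.95, [452, 389, 82, 48]), (0.66, [279, 292, 77, 67]), (0.39, [388, 218, 31, 44])]
bar [(0.85, [273, 228, 24, 31])]
tray [(0.69, [196, 155, 29, 24])]
clamp [(0.72, [385, 340, 25, 38]), (0.58, [249, 158, 37, 49])]
clamp_grip [(0.67, [209, 244, 42, 47]), (0.6, [250, 160, 38, 47])]
foot []
bracket [(0.56, [359, 261, 25, 24])]
0.0187 0.9
```

View pics/scene0.png

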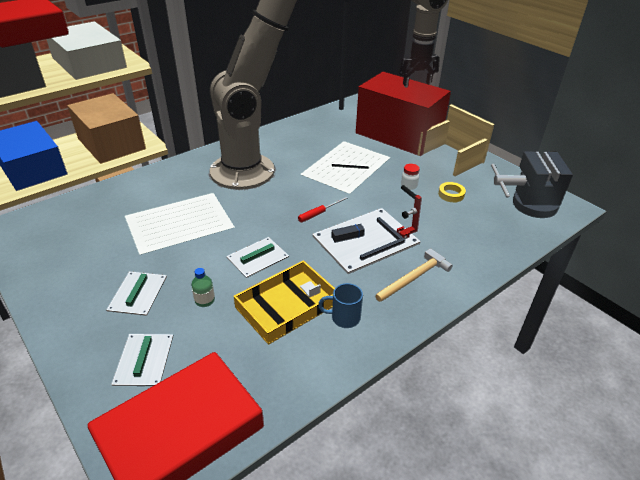

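View pics/side0.png

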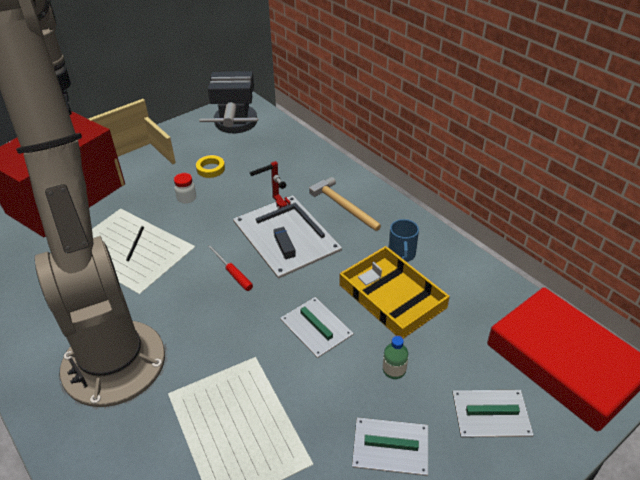

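Scene view: panel-like plates are at (257,255), (136,292) and (142,359). The same three are at (317,325), (391,445) and (493,412) in the side view. The jig is at (366,237) with the bar in it at (347,233). The tray is at (285,300), with the bracket on its right. I'll compute positions and enlarge the area.

```bash
cat > h.py <<'E'
import numpy as np, cv2
from scipy.spatial.transform import Rotation as R
from workcell import *
def cam(c):
    k=calibration(c); f=240/np.tan(np.radians(k["vertical_fov"])/2)
    return dict(f=f,c=np.array([k["cx"],k["cy"]]),o=np.array(k["origin"]),R=R.from_rotvec(k["orientation"]).as_matrix())
def ray(k,uv):
    d=k["R"]@np.r_[(np.array(uv,float)-k["c"])/k["f"],1]; return d/np.linalg.norm(d)
def onz(k,uv,z):
    d=ray(k,uv); return k["o"]+d*(z-k["o"][2])/d[2]
def proj(k,p):
    q=(np.atleast_2d(p)-k["o"])@k["R"]; return q[:,:2]/q[:,2:]*k["f"]+k["c"]
def tri(pairs):
    A=np.zeros((3,3));b=np.zeros(3)
    for k,uv in pairs:
        d=ray(k,uv);P=np.eye(3)-np.outer(d,d);A+=P;b+=P@k["o"]
    x=np.linalg.solve(A,b); return x,[np.linalg.norm(np.cross(ray(k,uv),x-k["o"])) for k,uv in pairs]
def crop(im,x,y,w,h,s): return cv2.resize(im[y:y+h,x:x+w],None,fx=s,fy=s,interpolation=cv2.INTER_CUBIC)
E
python3 - <<'E'
from h import *
a,b=cam("scene"),cam("side")
np.set_printoptions(precision=4,suppress=True)
for n,p,q in [("panelA",(257,255),(317,325)),("panelB",(136,292),(391,445)),("panelC",(142,359),(493,412)),("bar",(347,233),(285,242)),("tray",(285,300),(394,289)),("bracket",(309,289),(371,273)),("grip",(402,188),(258,171))]:
    x,e=tri([(a,p),(b,q)]);print(n,x,np.round(e,4),"dist",np.hypot(*x[:2]))
A=cv2.imread("pics/scene0.png");B=cv2.imread("pics/side0.png")
cv2.imwrite("pics/c1.png",np.vstack([crop(A,220,170,210,75*2,3.8)[:570][:, :798]]))
cv2.imwrite("pics/c2.png",crop(B,225,150,160,210,2.8))
E
```

```text
panelA [ 0.4288 -0.2168  0.0064] [0.0005 0.0005] dist 0.48048420843786627
panelB [ 0.3516 -0.5583  0.0038] [0.0021 0.0021] dist 0.6598019526000031
panelC [ 0.5723 -0.641   0.0045] [0.0018 0.0018] dist 0.8592580068010269
bar [0.5305 0.0481 0.0265] [0.0023 0.0023] dist 0.5326703326337042
tray [ 0.6405 -0.2649  0.0248] [0.0033 0.0033] dist 0.6930779067402988
bracket [ 0.6392 -0.1821  0.0154] [0.0046 0.0046] dist 0.6646862227689969
grip [0.574  0.2237 0.1443] [0.0024 0.0024] dist 0.6160732969568273
```

View pics/c1.png

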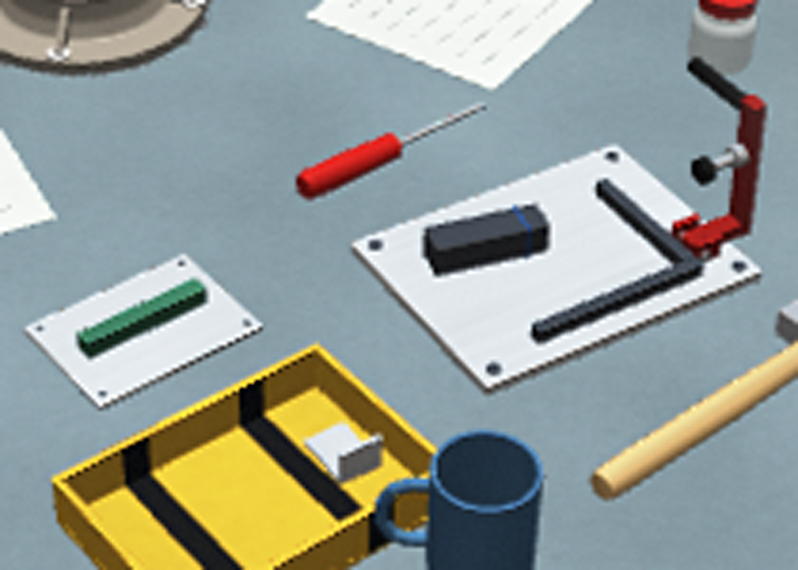

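View pics/c2.png

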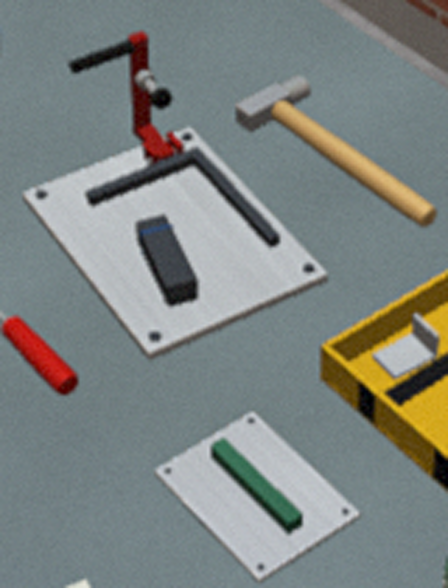

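Scene candidates for the panel are (257,255) at 0.48 m, (136,292) at 0.66 m and (142,359) at 0.86 m. The one nearest the base is (257,255), a plate with a green rib, and the crop confirms it. The crops also show the bed, the fence corner, the bar with its blue band, and the open clamp. Next I'll fit poses from the corners.

```bash
cat >> h.py <<'E'
from scipy.optimize import least_squares
def fit(L,obs,x0):
    "planar pose x,y,yaw from [(cam,uvs)] with local points L(N,3); NaN uv ignored"
    def res(p):
        W=L@R.from_euler("z",p[2]).as_matrix().T+np.r_[p[:2],0]
        r=np.concatenate([(proj(k,W)-np.array(uv,float)).ravel() for k,uv in obs]); return r[~np.isnan(r)]
    s=least_squares(res,x0,loss="soft_l1"); return s.x,np.sqrt(np.mean(res(s.x)**2)),res(s.x)
E
python3 - <<'E'
from h import *
np.set_printoptions(precision=4,suppress=True)
a,b=cam("scene"),cam("side"); n=[np.nan]*2
sc=lambda P:[(220+u/3.8,170+v/3.8) for u,v in P]
sd=lambda P:[(225+u/2.8,150+v/2.8) for u,v in P]
J=np.array([[-.1,-.13,.012],[-.1,.14,.012],[.1,.14,.012],[.1,-.13,.012]])
print("jig",*fit(J,[(a,sc([(352,247),(617,147),(762,270),(490,386)])),(b,sd([(152,350),(23,195),(193,128),(326,275)]))],[.55,.03,0.]))
P=np.array([[-.055,-.075,.006],[-.055,.075,.006],[.055,.075,.006],[.055,-.075,.006]])
print("panel",*fit(P,[(a,sc([(25,330),(183,255),(262,327),(103,406)])),(b,sd([(260,576),(157,470),(252,413),(357,513)]))],[.43,-.217,0.]))
T=np.array([[-.08,-.115,.045],[-.08,.115,.045],[.08,.115,.045],[.08,-.115,.045]])
print("tray",*fit(T,[(a,sc([(55,482),(318,346),n,n])),(b,[(403,327),(341,283),(384,249),(448,295)])],[.64,-.265,0.]))
E
```

```text
jig [ 0.568   0.0878 -0.1225] 1.1096090093186286 [-0.5631 -1.9845 -0.617  -1.8321  0.3228 -0.7066 -0.7782 -0.3346  0.0577
  0.499   0.5937 -1.5602  0.0297 -1.2522  2.0196 -1.3036]
panel [ 0.4296 -0.2156 -0.0036] 1.0474929345813366 [-0.5788 -1.4858 -0.0072 -1.3845  0.1353 -1.5325 -0.9628 -0.908   0.7303
  0.5996 -0.5716 -0.5124  0.6983 -1.4755  2.0544 -0.7815]
tray [ 0.6395 -0.2591  0.0106] 3.4017590921932745 [ -0.8225  -1.8451  -0.7409  -2.5487   0.5194   0.5063  -1.9373 -10.0914
   0.67    -4.1335   1.921   -0.6306]
```

```bash
M="python3 -m handwheel"
python3 -m handwheel '{"linear": [[15,-25,10],[31,-60,20],[49,-95,30],[67,-130,40],[85,-165,45]], "yaw": [0,0,0,0,0], "hand": [1,1,1,1,1]}'
python3 -m handwheel '{"linear": [[18,-36,0],[36,-72,0],[54,-108,0],[72,-144,0],[90,-180,0]], "yaw": [0,0,0,0,0], "hand": [1,1,1,1,1]}'
python3 -m handwheel '{"linear": [[18,-36,0],[36,-72,0],[54,-108,0],[72,-144,0],[80,-180,0]], "yaw": [0,0,0,0,0], "hand": [1,1,1,1,1]}'
python3 - <<'E'
from h import *
np.set_printoptions(precision=4,suppress=True)
a,b=cam("scene"),cam("side")
p,q=onz(b,(225+152/2.8,150+222/2.8),.042),onz(b,(225+182/2.8,150+291/2.8),.042)
print("bar",p,q,(p+q)/2,np.arctan2(*(p-q)[[1,0]]),np.linalg.norm(p-q))
s=sense();T=R.from_rotvec(s["ee_rot"]).as_matrix();print(s["t"],s["tool_pos"],T[:,1],np.arctan2(T[1,1],T[0,1]))
k=cam("wrist");print("cam in tool",(k["o"]-s["tool_pos"])@T, (T.T@k["R"]))
E
```

```text
t: 1.32
tool_pos: [0.3115, 0.47, 0.2557]
ee_rot: [0.532, 3.096, 0.003]
contact_force: [1.2, 0.8, 0.9]
gripper_width: 0.0856
t: 1.73
tool_pos: [0.4011, 0.2894, 0.2548]
ee_rot: [0.533, 3.096, 0.001]
contact_force: [0.1, -0.3, -0.1]
gripper_width: 0.0854
t: 2.15
tool_pos: [0.4823, 0.1092, 0.2549]
ee_rot: [0.533, 3.094, 0.001]
contact_force: [1.2, 0.2, 0.8]
gripper_width: 0.0856
bar [0.5404 0.0885 0.042 ] [ 0.5052 -0.0077  0.042 ] [0.5228 0.0404 0.042 ] 1.2201255754466904 0.10249601729965445
2.15 [0.4823 0.1092 0.2549] [0.3349 0.9423 0.0009] 1.2293301527365286
cam in tool [ 0.0843 -0.0011 -0.1643] [[ 0.0001 -0.945  -0.327 ]
 [ 1.      0.      0.0003]
 [-0.0003 -0.327   0.945 ]]
```

```bash
python3 -m handwheel '{"linear": [[20,-30,0],[41,-69,0],[41,-69,0],[41,-69,0],[41,-69,0]], "yaw": [0.12,0.24,0.36,0.48,0.6], "hand": [1,1,1,1,1]}' | tail -1
python3 -m handwheel '{"linear": [[0,0,0],[0,0,0],[0,0,0],[0,0,0],[0,0,0]], "yaw": [0.12,0.24,0.36,0.48,0.6], "hand": [1,1,1,1,1]}'| tail -1
python3 -m handwheel '{"linear": [[0,0,0],[0,0,0],[0,0,0],[0,0,0],[0,0,0]], "yaw": [0.12,0.24,0.36,0.36,0.36], "hand": [1,1,1,1,1]}'
python3 - <<'E'
from h import *
np.set_printoptions(precision=4,suppress=True)
s=sense();k=cam("wrist");np.save("w1.npy",k,allow_pickle=True)
im=capture("wrist");cv2.imwrite("pics/w1.png",im[:,:,::-1])
T=R.from_rotvec(s["ee_rot"]).as_matrix();print(s["tool_pos"],np.arctan2(T[1,1],T[0,1]),s["joint_positions"])
for n in("bar","jig","clamp_grip"):print(n,[(round(d["conf"],2),[round(float(v)*k) for v,k in zip(d["bbox"],(640,480,640,480))]) for d in search_frame("wrist",n)])
E
```

```text
gripper_width: 0.0857
gripper_width: 0.0855
t: 3.4
tool_pos: [0.5216, 0.0421, 0.2545]
ee_rot: [-1.779, 2.589, -0.0]
contact_force: [-0.3, 0.2, 1.1]
gripper_width: 0.0853
[0.5216 0.0421 0.2545] 2.7747513921194535 [-0.3944  0.1808  0.2238  1.8739 -0.0451  1.0914  2.6215]
bar []
jig [(0.7, [159, 89, 258, 381]), (0.18, [293, 147, 43, 108])]
clamp_grip [(0.63, [258, 341, 106, 129])]
```

View pics/w1.png

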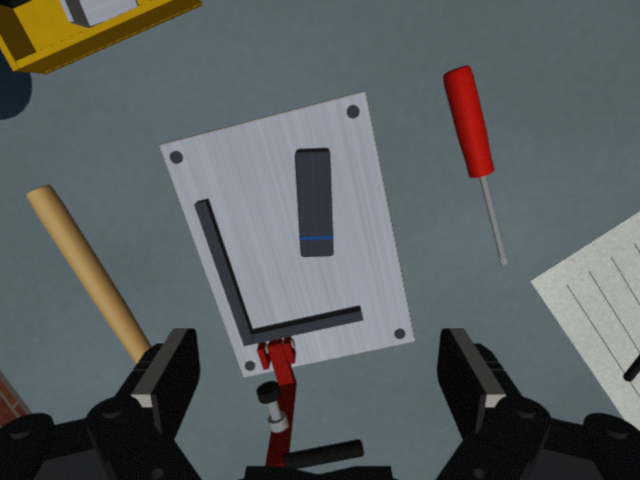

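Wrist view: the bar's top face runs (296,149)–(333,256), with the blue band at its +y end. The bed corners are (161,146), (365,93), (413,341) and (246,377), and the fence corner is near (250,337). Joint 7 is near its limit, so I'll use the opposite half-turn.

```bash
python3 - <<'E'
from h import *
np.set_printoptions(precision=4,suppress=True)
a,b,w=cam("scene"),cam("side"),cam("wrist")
sc=lambda P:[(220+u/3.8,170+v/3.8) for u,v in P]
sd=lambda P:[(225+u/2.8,150+v/2.8) for u,v in P]
J=np.array([[-.1,-.13,.012],[-.1,.14,.012],[.1,.14,.012],[.1,-.13,.012]])
wu=[(365,93),(413,341),(246,377),(161,146)]
print("jig w",*fit(J,[(w,wu)],[.57,.09,-.1]))
print("jig all",*fit(J,[(w,wu),(a,sc([(352,247),(617,147),(762,270),(490,386)])),(b,sd([(152,350),(23,195),(193,128),(326,275)]))],[.55,.03,0.]))
B=np.array([[-.05,-.016,.042],[-.05,.016,.042],[.05,.016,.042],[.05,-.016,.042]])
print("bar",*fit(B,[(w,[(296,149),(329,149),(333,256),(302,256)])],[.52,.04,1.2]))
print("bar all",*fit(B,[(w,[(296,149),(329,149),(333,256),(302,256)]),(a,[(np.nan,)*2]*2+sc([(515,206),(549,219)]))],[.52,.04,1.2]))
for z in(.03,.042,.05):
  print(z,onz(w,(314.5,202.5),z), onz(b,((284.7),(241.6)),z))
E
```

```text
jig w [ 0.5627  0.089  -0.1179] 1.9831271409660671 [ 1.0669 -2.0216  3.7722  1.0168 -1.4381  2.0613 -2.1564  0.0845]
jig all [ 0.5649  0.0888 -0.1252] 1.7010607750137279 [-0.0416 -0.7703  1.0773  2.2227 -4.2433  2.1539 -3.5971 -0.2918 -0.93
 -2.7033 -0.9379 -2.355  -0.2081 -1.2605 -1.3918 -1.1173 -1.3059  0.8412
 -0.4393 -1.3653 -0.8546 -0.9798  0.8559 -0.8788]
bar [0.5264 0.0471 1.2367] 1.242816982674553 [-0.892   0.7323  2.5745 -0.4165  0.715  -0.6201 -1.7903  0.3495]
bar all [0.5264 0.047  1.2379] 1.7216063280051133 [-1.0622  0.7036  2.404  -0.4894  0.6827 -0.6853 -1.8225  0.3216  4.0625
 -2.5269 -0.8004  0.1852]
0.03 [0.5273 0.0475 0.03  ] [0.5296 0.0499 0.03  ]
0.042 [0.5262 0.0449 0.042 ] [0.5225 0.0393 0.042 ]
0.05 [0.5255 0.0431 0.05  ] [0.5178 0.0322 0.05  ]
```

```bash
for i in 1 2 3 4 5; do :; done
python3 -m handwheel '{"linear": [[0,0,0],[0,0,0],[0,0,0],[0,0,0],[0,0,0]], "yaw": [-0.12,-0.24,-0.36,-0.48,-0.6], "hand": [1,1,1,1,1]}' | tail -1
python3 -m handwheel '{"linear": [[0,0,0],[0,0,0],[0,0,0],[0,0,0],[0,0,0]], "yaw": [-0.12,-0.24,-0.36,-0.48,-0.6], "hand": [1,1,1,1,1]}' | tail -1
python3 -m handwheel '{"linear": [[0,0,0],[0,0,0],[0,0,0],[0,0,0],[0,0,0]], "yaw": [-0.12,-0.24,-0.36,-0.48,-0.6], "hand": [1,1,1,1,1]}' | tail -1
python3 -m handwheel '{"linear": [[0,0,0],[0,0,0],[0,0,0],[0,0,0],[0,0,0]], "yaw": [-0.12,-0.24,-0.36,-0.48,-0.6], "hand": [1,1,1,1,1]}' | tail -1
python3 -m handwheel '{"linear": [[0,0,0],[0,0,0],[0,0,0],[0,0,0],[0,0,0]], "yaw": [-0.12,-0.24,-0.36,-0.48,-0.6], "hand": [1,1,1,1,1]}'
```

```text
gripper_width: 0.0856
gripper_width: 0.0854
gripper_width: 0.0856
gripper_width: 0.0855
t: 5.68
tool_pos: [0.5216, 0.0423, 0.2544]
ee_rot: [2.461, 1.953, 0.0]
contact_force: [-0.2, 0.0, 0.5]
gripper_width: 0.0855
```

```bash
python3 -m handwheel '{"linear": [[4,3,-30],[4,3,-70],[4,3,-110],[4,3,-150],[4,3,-180]], "yaw": [-0.11,-0.11,-0.11,-0.11,-0.11], "hand": [1,1,1,1,1]}'
python3 - <<'E'
from h import *
np.set_printoptions(precision=4,suppress=True)
s=sense();w=cam("wrist");im=capture("wrist");cv2.imwrite("pics/w2.png",im[:,:,::-1])
T=R.from_rotvec(s["ee_rot"]).as_matrix();print(s["tool_pos"],np.arctan2(T[1,1],T[0,1]))
g=s["tool_pos"]-0*T[:,2]; print(proj(w,[[s["tool_pos"][0],s["tool_pos"][1],.042]]))
E
```

```text
t: 6.1
tool_pos: [0.5243, 0.0453, 0.0717]
ee_rot: [-2.558, -1.823, 0.003]
contact_force: [-0.5, 0.9, 0.9]
gripper_width: 0.0851
[0.5243 0.0453 0.0717] -0.3324770783814398
[[318.0013 275.2489]]
```

View pics/w2.png

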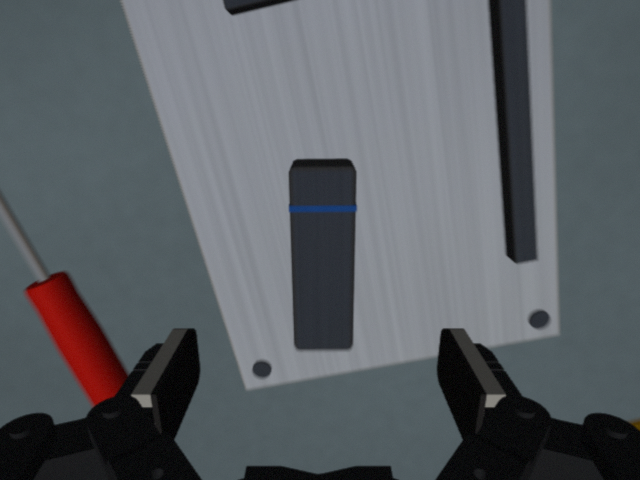

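Wrist close view: the bar's top runs (291,170)–(354,348), centre about (323,260), and the fingers straddle it cleanly. I'll shift about 3–5 mm, descend and close.

```bash
python3 -m handwheel '{"linear": [[3,5,-15],[3,5,-30],[3,5,-42],[3,5,-52],[3,5,-57]], "yaw": [0,0,0,0,0], "hand": [1,1,1,1,1]}'
python3 -m handwheel '{"linear": [[0,0,0],[0,0,0],[0,0,0],[0,0,0],[0,0,0]], "yaw": [0,0,0,0,0], "hand": [0,0,0,0,0]}'
python3 -m handwheel '{"linear": [[0,0,0],[0,0,0],[0,0,0],[0,0,0],[0,0,0]], "yaw": [0,0,0,0,0], "hand": [0,0,0,0,0]}'
python3 -m handwheel '{"linear": [[0,0,4],[0,0,12],[0,0,25],[0,0,45],[0,0,70]], "yaw": [0,0,0,0,0], "hand": [0,0,0,0,0]}'
```

```text
t: 6.57
tool_pos: [0.5284, 0.0502, 0.0169]
ee_rot: [-2.558, -1.824, 0.001]
contact_force: [0.5, -0.4, -0.0]
gripper_width: 0.0855
t: 6.98
tool_pos: [0.5287, 0.0504, 0.0184]
ee_rot: [-2.557, -1.824, -0.001]
contact_force: [-2.7, 0.2, 12.6]
gripper_width: 0.0282
t: 7.4
tool_pos: [0.5287, 0.0504, 0.0185]
ee_rot: [-2.557, -1.824, -0.001]
contact_force: [-1.9, 0.1, 10.0]
gripper_width: 0.0275
t: 7.82
tool_pos: [0.5266, 0.0499, 0.0869]
ee_rot: [-2.557, -1.824, 0.006]
contact_force: [-0.5, 0.4, -7.5]
gripper_width: 0.0272
```

```bash
python3 -m handwheel '{"linear": [[0,0,25],[8,-20,45],[20,-50,60],[32,-85,60],[44,-120,60]], "yaw": [0,0,0.08,0.16,0.24], "hand": [0,0,0,0,0]}' 
python3 -m handwheel '{"linear": [[11,-38,0],[22,-75,0],[33,-112,0],[44,-150,0],[55,-185,0]], "yaw": [0.05,0.11,0.11,0.11,0.11], "hand": [0,0,0,0,0]}'
python3 -m handwheel '{"linear": [[8,-25,0],[14,-50,0],[14,-50,0],[14,-50,0],[14,-50,0]], "yaw": [0,0,0,0,0], "hand": [0,0,0,0,0]}'
python3 - <<'E'
from h import *
np.set_printoptions(precision=4,suppress=True)
s=sense();w=cam("wrist");im=capture("wrist")
im2=capture("side");cv2.imwrite("pics/w3.png",np.hstack([crop(im,0,0,640,480,.78),crop(im2,300,200,150,188,2)])[:,:,::-1])
T=R.from_rotvec(s["ee_rot"]).as_matrix();print(s["tool_pos"],np.arctan2(T[1,1],T[0,1]),s["contact_force"],s["gripper_width"])
E
```

```text
t: 8.23
tool_pos: [0.5731, -0.0703, 0.1486]
ee_rot: [2.314, 2.124, 0.002]
contact_force: [1.2, 0.3, -7.4]
gripper_width: 0.0268
t: 8.65
tool_pos: [0.6265, -0.257, 0.1468]
ee_rot: [-2.201, -2.24, 0.002]
contact_force: [0.6, -0.3, -7.0]
gripper_width: 0.0269
t: 9.07
tool_pos: [0.6407, -0.3038, 0.1464]
ee_rot: [-2.199, -2.24, 0.001]
contact_force: [0.9, 1.2, -7.7]
gripper_width: 0.0267Traceback (most recent call last):
  File "<stdin>", line 4, in <module>
    return _nx.concatenate(arrs, 1, dtype=dtype, casting=casting)
           ~~~~~~~~~~~~~~~^^^^^^^^^^^^^^^^^^^^^^^^^^^^^^^^^^^^^^^
ValueError: all the input array dimensions except for the concatenation axis must match exactly, but along dimension 0, the array at index 0 has size 374 and the array at index 1 has size 376
```

```bash
python3 - <<'E'
from h import *
im=capture("wrist");im2=capture("side")
cv2.imwrite("pics/w3.png",np.hstack([cv2.resize(im,(500,375)),cv2.resize(im2[200:388,300:450],(300,375))])[:,:,::-1])
E
```

```text
(no output)
```

View pics/w3.png

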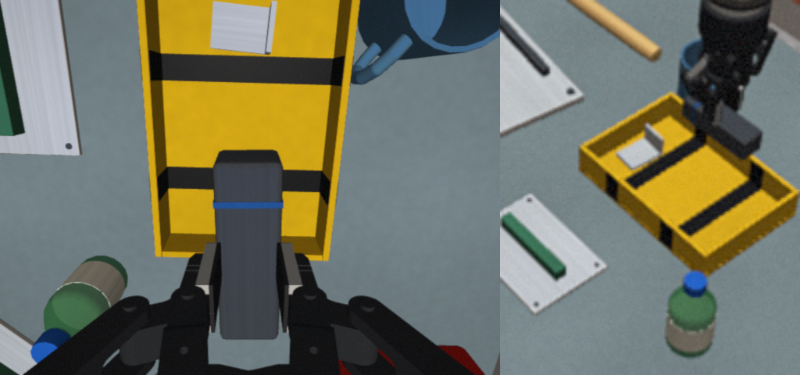

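```bash
python3 - <<'E'
from h import *
np.set_printoptions(precision=4,suppress=True)
a,b,w=cam("scene"),cam("side"),cam("wrist")
for p in [(157,258),(331,260),(138,0),(359,0),(275,2),(230,50)]: print(p,onz(w,np.array(p)*1.28,.045))
for p in [(222,155),(279,155),(283,338),(217,338)]: print("bar",onz(w,np.array(p)*1.28,.175))
print("spray",tri([(a,(203,288)),(b,(396,358))])); print("mug",tri([(a,(347,305)),(b,(404,240))]))
E
```

```text
(157, 258) [ 0.5587 -0.3786  0.045 ]
(331, 260) [ 0.7191 -0.3774  0.045 ]
(138, 0) [ 0.5598 -0.1691  0.045 ]
(359, 0) [ 0.7174 -0.1659  0.045 ]
(275, 2) [ 0.6576 -0.1684  0.045 ]
(230, 50) [ 0.6255 -0.2007  0.045 ]
bar [ 0.6292 -0.251   0.175 ]
bar [ 0.6533 -0.2505  0.175 ]
bar [ 0.6602 -0.3471  0.175 ]
bar [ 0.626  -0.3478  0.175 ]
spray (array([ 0.4881, -0.4251,  0.0436]), [np.float64(0.00027958611735055724), np.float64(0.0002795861173507745)])
mug (array([ 0.7704, -0.1634,  0.0457]), [np.float64(0.00039615496162352274), np.float64(0.0003961549616234818)])
```

The bar is held level and lined up, with 20 mm or more to every tray wall and clear of the bracket. Lowering it.

```bash
python3 -m handwheel '{"linear": [[0,0,-30],[0,0,-65],[0,0,-95],[0,0,-115],[0,0,-124]], "yaw": [0,0,0,0,0], "hand": [0,0,0,0,0]}'
python3 -m handwheel '{"linear": [[0,0,-2],[0,0,-4],[0,0,-6],[0,0,-8],[0,0,-8]], "yaw": [0,0,0,0,0], "hand": [0,0,0,0,0]}'
```

```text
t: 9.68
tool_pos: [0.6396, -0.3023, 0.0196]
ee_rot: [-2.195, -2.239, 0.003]
contact_force: [-0.2, -0.1, -7.4]
gripper_width: 0.0271
t: 10.1
tool_pos: [0.6423, -0.3051, 0.0165]
ee_rot: [2.2, 2.241, 0.001]
contact_force: [-0.2, -0.0, -7.4]
gripper_width: 0.0269
```

```bash
python3 -m handwheel '{"linear": [[0,0,-1],[0,0,-2],[0,0,-3],[0,0,-4],[0,0,-4]], "yaw": [0,0,0,0,0], "hand": [0,0,0,0,0]}'
```

```text
t: 10.52
tool_pos: [0.642, -0.3049, 0.0128]
ee_rot: [2.201, 2.241, 0.001]
contact_force: [-2.7, 2.6, 4.8]
gripper_width: 0.027
```

```bash
python3 -m handwheel '{"linear": [[0,0,0],[0,0,0],[0,0,0],[0,0,0],[0,0,0]], "yaw": [0,0,0,0,0], "hand": [0.4,0.5,0.6,0.7,0.7]}'
python3 -m handwheel '{"linear": [[0,0,10],[0,0,40],[0,0,80],[0,0,120],[0,0,160]], "yaw": [0,0,0,0,0], "hand": [0.7,0.7,0.7,1,1]}'
```

```text
t: 10.93
tool_pos: [0.6419, -0.3051, 0.0116]
ee_rot: [2.2, 2.241, 0.0]
contact_force: [-0.9, 0.0, 1.4]
gripper_width: 0.0599
t: 11.35
tool_pos: [0.6412, -0.305, 0.1738]
ee_rot: [2.201, 2.241, -0.0]
contact_force: [1.5, 0.2, 0.4]
gripper_width: 0.0815
```

```bash
python3 -m handwheel '{"linear": [[-38,12,0],[-76,30,0],[-114,48,0],[-150,66,0],[-186,80,0]], "yaw": [0,0,0,0,-0.02], "hand": [1,1,1,1,1]}'
python3 -m handwheel '{"linear": [[-25,9,0],[-25,9,-20],[-25,9,-50],[-25,9,-60],[-25,9,-60]], "yaw": [0,0,0,0,0], "hand": [1,1,1,1,1]}'
python3 - <<'E'
from h import *
np.set_printoptions(precision=4,suppress=True)
s=sense();w=cam("wrist");im=capture("wrist");im2=capture("side")
cv2.imwrite("pics/w4.png",np.hstack([cv2.resize(im,(500,375)),cv2.resize(im2[200:388,300:450],(300,375))])[:,:,::-1])
T=R.from_rotvec(s["ee_rot"]).as_matrix();print(s["tool_pos"],np.arctan2(T[1,1],T[0,1]),s["contact_force"],s["joint_positions"])
print(proj(w,[[*s["tool_pos"][:2],.023]]))
E
```

```text
t: 11.77
tool_pos: [0.4538, -0.2235, 0.1718]
ee_rot: [-2.222, -2.22, -0.002]
contact_force: [-0.6, -0.3, 1.0]
gripper_width: 0.0854
t: 12.18
tool_pos: [0.429, -0.2153, 0.11]
ee_rot: [-2.221, -2.217, 0.003]
contact_force: [-0.7, 0.2, 0.0]
gripper_width: 0.0854
[ 0.429  -0.2153  0.11  ] -0.0018040321470564238 [-0.6921  0.177   0.0155] [-0.117   0.324   0.5423  2.1301 -0.2424  0.7502  0.5797]
[[319.0401 239.3994]]
```

View pics/w4.png

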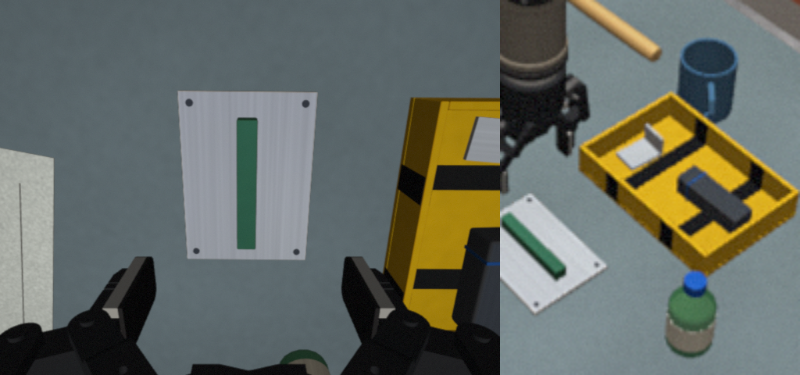

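The bar lies flat in the tray at (712,195) of the composite, clear of the bracket. In the wrist view the panel's corners are (178,92), (316,93), (305,259) and (187,260), with the rib in the middle.

```bash
python3 - <<'E'
from h import *
np.set_printoptions(precision=4,suppress=True)
w=cam("wrist");S=1.28
P=np.array([[-.055,-.075,.006],[-.055,.075,.006],[.055,.075,.006],[.055,-.075,.006]])
print(fit(P,[(w,np.array([(187,260),(178,92),(316,93),(305,259)])*S)],[.43,-.216,0]))
Q=np.array([[-.008,-.055,.023],[-.008,.055,.023],[.008,.055,.023],[.008,-.055,.023]])
print(fit(Q,[(w,np.array([(238.5,248),(236.5,118),(257,118),(255.5,248)])*S)],[.43,-.216,0]))
E
```

```text
(array([ 0.4288, -0.2194, -0.0071]), np.float64(0.814046793781052), array([ 0.4689, -0.7879, -1.568 ,  0.1388,  0.7276, -0.1733, -0.122 ,
        1.1868]))
(array([ 0.4293, -0.2174, -0.0017]), np.float64(0.6022134005820532), array([-0.9558, -0.4754, -0.4257,  0.3621,  0.4262,  0.3564,  0.9548,
       -0.4784]))
```

```bash
python3 -m handwheel '{"linear": [[0,-3,-30],[0,-3,-60],[0,-3,-80],[0,-3,-93],[0,-3,-99]], "yaw": [0,0,0,0,0], "hand": [1,1,1,1,1]}'
python3 -m handwheel '{"linear": [[0,0,0],[0,0,0],[0,0,0],[0,0,0],[0,0,0]], "yaw": [0,0,0,0,0], "hand": [0.6,0.5,0.4,0.4,0.4]}'
```

```text
t: 12.7
tool_pos: [0.431, -0.219, 0.0118]
ee_rot: [-2.223, -2.219, 0.001]
contact_force: [0.2, -0.1, 0.3]
gripper_width: 0.0855
t: 13.12
tool_pos: [0.4314, -0.219, 0.0133]
ee_rot: [2.222, 2.219, 0.002]
contact_force: [-0.3, 1.0, 0.2]
gripper_width: 0.0339
```

```bash
python3 -m handwheel '{"linear": [[0,0,-2],[0,0,-4],[0,0,-4],[0,0,-4],[0,0,-4]], "yaw": [0,0,0,0,0], "hand": [0.4,0.4,0.4,0.4,0.4]}'
python3 -m handwheel '{"linear": [[0,0,0],[0,0,0],[0,0,0],[0,0,0],[0,0,0]], "yaw": [0,0,0,0,0], "hand": [0,0,0,0,0]}'
python3 -m handwheel '{"linear": [[0,0,3],[0,0,8],[0,0,20],[0,0,40],[0,0,60]], "yaw": [0,0,0,0,0], "hand": [0,0,0,0,0]}'
```

```text
t: 13.53
tool_pos: [0.4305, -0.2188, 0.0083]
ee_rot: [-2.223, -2.22, 0.0]
contact_force: [0.3, -0.4, -0.5]
gripper_width: 0.0339
t: 13.95
tool_pos: [0.4306, -0.2188, 0.0084]
ee_rot: [2.223, 2.22, 0.0]
contact_force: [-0.1, -0.6, -0.0]
gripper_width: 0.0001
t: 14.37
tool_pos: [0.43, -0.2187, 0.0691]
ee_rot: [-2.223, -2.219, 0.001]
contact_force: [-0.5, 0.0, 1.0]
gripper_width: 0.0001
```

```bash
python3 - <<'E'
from h import *
im=capture("wrist");im2=capture("side")
cv2.imwrite("pics/w5.png",np.hstack([cv2.resize(im,(500,375)),cv2.resize(im2[240:390,230:350],(300,375))])[:,:,::-1])
w=cam("wrist");s=sense();T=R.from_rotvec(s["ee_rot"]).as_matrix()
for d in(-.02,0,.0187,.04):print(d,proj(w,s["tool_pos"]-d*T[:,2])/1.28, s["tool_pos"])
E
```

```text
-0.02 [[248.95147645 221.39172742]] [ 0.43252515 -0.21972929  0.07113627]
0 [[249.00203272 236.31543456]] [ 0.43252515 -0.21972929  0.07113627]
0.0187 [[249.05979402 253.36599589]] [ 0.43252515 -0.21972929  0.07113627]
0.04 [[249.14277898 277.86233304]] [ 0.43252515 -0.21972929  0.07113627]
```

View pics/w5.png

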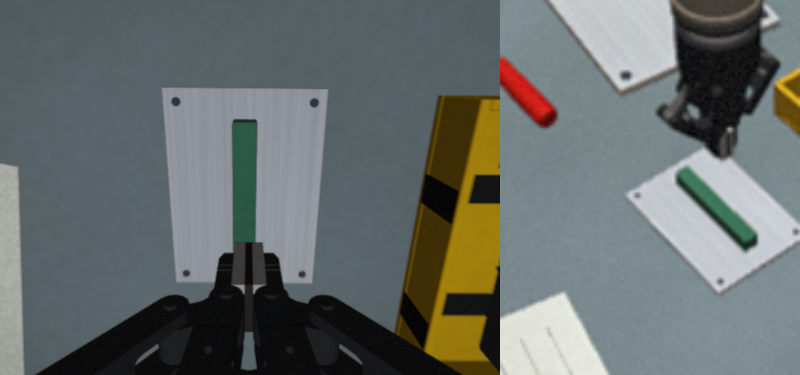

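The fingers closed above the rib: the real fingertips sit about 20 mm behind the reported TCP. In the picture the panel hasn't moved. I'll go down again, feeling for contact.

```bash
python3 -m handwheel '{"linear": [[0,0,0],[0,0,0],[0,0,-20],[0,0,-40],[0,0,-55]], "yaw": [0,0,0,0,0], "hand": [0.45,0.45,0.45,0.45,0.45]}'
python3 -m handwheel '{"linear": [[0,0,-2],[0,0,-4],[0,0,-6],[0,0,-8],[0,0,-9]], "yaw": [0,0,0,0,0], "hand": [0.45,0.45,0.45,0.45,0.45]}'
python3 -m handwheel '{"linear": [[0,0,-1],[0,0,-2],[0,0,-3],[0,0,-4],[0,0,-5]], "yaw": [0,0,0,0,0], "hand": [0.45,0.45,0.45,0.45,0.45]}'
```

```text
t: 14.88
tool_pos: [0.4297, -0.2182, 0.0115]
ee_rot: [-2.222, -2.219, 0.001]
contact_force: [-0.2, 0.1, -0.1]
gripper_width: 0.0388
t: 15.3
tool_pos: [0.431, -0.2189, 0.0047]
ee_rot: [2.223, 2.219, 0.001]
contact_force: [0.6, -0.1, 0.5]
gripper_width: 0.0385
t: 15.72
tool_pos: [0.4307, -0.2188, -0.0006]
ee_rot: [2.223, 2.22, 0.0]
contact_force: [0.3, 0.3, 0.3]
gripper_width: 0.0388
```

```bash
python3 -m handwheel '{"linear": [[0,0,-1],[0,0,-2],[0,0,-3],[0,0,-4],[0,0,-5]], "yaw": [0,0,0,0,0], "hand": [0.45,0.45,0.45,0.45,0.45]}'
python3 -m handwheel '{"linear": [[0,0,-1],[0,0,-2],[0,0,-3],[0,0,-3],[0,0,-3]], "yaw": [0,0,0,0,0], "hand": [0.45,0.45,0.45,0.45,0.45]}'
python3 -m handwheel '{"linear": [[0,0,0],[0,0,0],[0,0,0],[0,0,0],[0,0,0]], "yaw": [0,0,0,0,0], "hand": [0,0,0,0,0]}'
```

```text
t: 16.13
tool_pos: [0.4306, -0.2188, -0.0057]
ee_rot: [-2.223, -2.22, -0.0]
contact_force: [1.0, 0.7, -0.5]
gripper_width: 0.0386
t: 16.55
tool_pos: [0.4306, -0.2188, -0.0087]
ee_rot: [-2.223, -2.22, 0.0]
contact_force: [-0.3, -0.4, -0.1]
gripper_width: 0.0385
t: 16.97
tool_pos: [0.4302, -0.2188, -0.0084]
ee_rot: [-2.223, -2.219, -0.0]
contact_force: [-2.3, -0.3, 5.4]
gripper_width: 0.014
```

```bash
python3 -m handwheel '{"linear": [[0,0,0],[0,0,4],[0,0,12],[0,0,25],[0,0,45]], "yaw": [0,0,0,0,0], "hand": [0,0,0,0,0]}'
python3 -m handwheel '{"linear": [[0,0,10],[0,0,25],[0,0,45],[0,0,45],[0,0,45]], "yaw": [0,0,0,0,0], "hand": [0,0,0,0,0]}'
python3 -c "
from workcell import *
print(search_frame('side','clamp') if capture('side') is not None else 0)"
```

```text
t: 17.38
tool_pos: [0.4296, -0.2184, 0.0363]
ee_rot: [-2.222, -2.218, 0.002]
contact_force: [0.3, 0.6, -2.5]
gripper_width: 0.014
t: 17.8
tool_pos: [0.4315, -0.2188, 0.0822]
ee_rot: [2.221, 2.219, 0.003]
contact_force: [0.0, -0.2, -3.1]
gripper_width: 0.0135
[{'bbox': [0.3916, 0.345, 0.0622, 0.0946], 'conf': 0.65}]
```

```bash
python3 -m handwheel '{"linear": [[10,15,15],[25,45,25],[40,80,25],[55,115,25],[70,150,25]], "yaw": [0,-0.03,-0.06,-0.09,-0.12], "hand": [0,0,0,0,0]}'
python3 -m handwheel '{"linear": [[15,35,0],[30,68,0],[45,100,0],[57,130,0],[67,149,0]], "yaw": [0,0,0,0,0], "hand": [0,0,0,0,0]}'
python3 -m handwheel '{"linear": [[0,0,0],[0,0,-15],[0,0,-35],[0,0,-50],[0,0,-60]], "yaw": [0,0,0,0,0], "hand": [0,0,0,0,0]}'
python3 - <<'E'
from h import *
np.set_printoptions(precision=4,suppress=True)
s=sense();w=cam("wrist");im=capture("wrist");im2=capture("side")
cv2.imwrite("pics/w6.png",np.hstack([cv2.resize(im,(500,375)),cv2.resize(im2[140:290,230:350],(300,375))])[:,:,::-1])
T=R.from_rotvec(s["ee_rot"]).as_matrix();print(s["tool_pos"],np.arctan2(T[1,1],T[0,1]),s["contact_force"])
E
```

```text
t: 18.32
tool_pos: [0.5004, -0.0672, 0.1055]
ee_rot: [-2.354, -2.079, 0.002]
contact_force: [1.9, -0.6, -2.2]
gripper_width: 0.0143
t: 18.73
tool_pos: [0.5674, 0.0846, 0.1047]
ee_rot: [-2.347, -2.086, 0.002]
contact_force: [-0.0, 0.4, -2.0]
gripper_width: 0.0139
t: 19.15
tool_pos: [0.5656, 0.0795, 0.0436]
ee_rot: [-2.351, -2.081, 0.006]
contact_force: [-1.1, -0.9, -1.3]
gripper_width: 0.0142
[0.5656 0.0795 0.0436] -0.1218416475821628 [-1.1318 -0.9454 -1.3038]
```

View pics/w6.png

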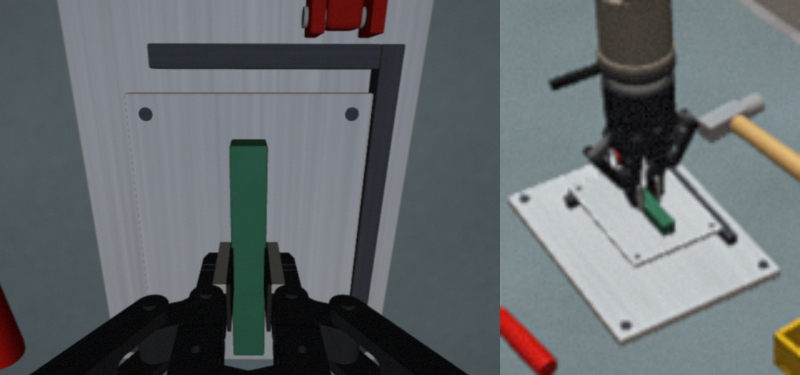

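The panel hangs above the bed. Its far corners are at (126,93) and (372,95), the fence corner is at (371,69), and the back fence's inner edge runs down to (352,300). Computing the gaps.

```bash
python3 - <<'E'
from h import *
np.set_printoptions(precision=4,suppress=True)
w=cam("wrist");S=1.28
zt=.0436+.0084+.006
P=[onz(w,np.array(p)*S,zt) for p in [(126,93),(372,95)]]
print("panel +y corners",P,"w",np.linalg.norm(P[1]-P[0]),"yaw",np.arctan2(*(P[1]-P[0])[[1,0]]))
F=[onz(w,np.array(p)*S,.026) for p in [(150,68),(371,69),(352,300)]]
print("fence",F,"yaw",np.arctan2(*(F[1]-F[0])[[1,0]]),np.arctan2(*(F[1]-F[2])[[1,0]])-np.pi/2)
# jig corner estimate from fit
for j in([.5649,.0888,-.1252],[.568,.0878,-.1225]):
    c,s=np.cos(j[2]),np.sin(j[2]);print("fence corner by fit",j[0]+c*.07-s*.08,j[1]+s*.07+c*.08)
y=-.122;ex=np.array([np.cos(y),np.sin(y)]);ey=np.array([-ex[1],ex[0]])
d=(F[1]-P[1])[:2];print("gap x,y",d@ex,d@ey, "to home by fit")
E
```

```text
panel +y corners [array([0.5215, 0.1621, 0.058 ]), array([0.6282, 0.1482, 0.058 ])] w 0.10764056631773594 yaw -0.1294243004457384
fence [array([0.5252, 0.1728, 0.026 ]), array([0.6388, 0.1584, 0.026 ]), array([0.6263, 0.0158, 0.026 ])] yaw -0.1261727322603288 -0.08734782279474373
fence corner by fit 0.644341943504629 0.15943269506543928
fence corner by fit 0.6472509458939546 0.1586469305962755
gap x,y 0.009262538474557897 0.011312824513459375 to home by fit
```

```bash
python3 -m handwheel '{"linear": [[0,0,-12],[0,0,-24],[0,0,-32],[0,0,-36],[0,0,-38]], "yaw": [0,0,0,0,0], "hand": [0,0,0,0,0]}'
python3 -m handwheel '{"linear": [[0,0,-1],[0,0,-2],[0,0,-3],[0,0,-3],[0,0,-3]], "yaw": [0,0,0,0,0], "hand": [0,0,0,0,0]}'
```

```text
t: 19.67
tool_pos: [0.5671, 0.0801, 0.0075]
ee_rot: [-2.352, -2.082, 0.002]
contact_force: [-0.0, 0.3, -2.0]
gripper_width: 0.0137
t: 20.08
tool_pos: [0.5678, 0.0803, 0.0057]
ee_rot: [2.352, 2.082, 0.001]
contact_force: [-0.4, 0.1, -2.4]
gripper_width: 0.0139
```

```bash
python3 -m handwheel '{"linear": [[0,0,-1],[0,0,-2],[0,0,-2],[0,0,-3],[0,0,-3]], "yaw": [0,0,0,0,0], "hand": [0,0,0,0,0]}'
```

```text
t: 20.5
tool_pos: [0.5679, 0.0803, 0.0037]
ee_rot: [-2.352, -2.082, -0.001]
contact_force: [-3.8, 0.3, 13.4]
gripper_width: 0.0141
```

```bash
python3 -m handwheel '{"linear": [[0,0,1.2],[0.4,3,1.2],[0.7,6,1.2],[1,8,1.2],[1,8,1.2]], "yaw": [0,0,0,0,0], "hand": [0,0,0,0,0]}'
python3 -m handwheel '{"linear": [[0.1,1,0],[0.2,2,0],[0.4,3,0],[0.5,4,0],[0.5,4,0]], "yaw": [0,0,0,0,0], "hand": [0,0,0,0,0]}'
```

```text
t: 20.92
tool_pos: [0.5689, 0.0884, 0.0037]
ee_rot: [2.352, 2.083, 0.0]
contact_force: [0.0, -0.8, 2.3]
gripper_width: 0.014
t: 21.33
tool_pos: [0.5689, 0.0899, 0.0037]
ee_rot: [2.353, 2.079, -0.003]
contact_force: [-0.8, -7.3, 4.3]
gripper_width: 0.0142
```

```bash
python3 -m handwheel '{"linear": [[2,-0.2,0],[4,-0.5,0],[6,-0.7,0],[8,-1,0],[8,-1,0]], "yaw": [0,0,0,0,0], "hand": [0,0,0,0,0]}'
python3 -m handwheel '{"linear": [[1,-0.1,0],[2,-0.2,0],[3,-0.4,0],[4,-0.5,0],[4,-0.5,0]], "yaw": [0,0,0,0,0], "hand": [0,0,0,0,0]}'
```

```text
t: 21.75
tool_pos: [0.5688, 0.09, 0.0036]
ee_rot: [-2.345, -2.074, 0.019]
contact_force: [-24.4, -4.2, 31.4]
gripper_width: 0.0141
t: 22.17
tool_pos: [0.5688, 0.0899, 0.0035]
ee_rot: [-2.34, -2.07, 0.027]
contact_force: [-35.9, -4.5, 43.9]
gripper_width: 0.0141
```

```bash
python3 -m handwheel '{"linear": [[-3,0,0],[-6,0,0.5],[-10,0,0.5],[-12,0,0.5],[-12,0,0.5]], "yaw": [0,0,0,0,0], "hand": [0,0,0,0,0]}'
python3 - <<'E'
from h import *
np.set_printoptions(precision=4,suppress=True)
s=sense();w=cam("wrist");im=capture("wrist");im2=capture("scene");im3=capture("side")
r=np.vstack([cv2.resize(im3[150:285,225:350],(300,300)),cv2.resize(im2[170:280,310:430],(300,300))])
cv2.imwrite("pics/w7.png",np.hstack([cv2.resize(im[0:480,80:560],(500,600)),r])[:,:,::-1])
T=R.from_rotvec(s["ee_rot"]).as_matrix();print(s["tool_pos"],np.arctan2(T[1,1],T[0,1]),s["contact_force"])
E
```

```text
t: 22.58
tool_pos: [0.5688, 0.09, 0.0039]
ee_rot: [2.353, 2.081, -0.001]
contact_force: [-1.3, -4.5, -0.8]
gripper_width: 0.0141
[0.5688 0.09   0.0039] -0.12212734580984136 [-1.2968 -4.5058 -0.7853]
```

View pics/w7.png

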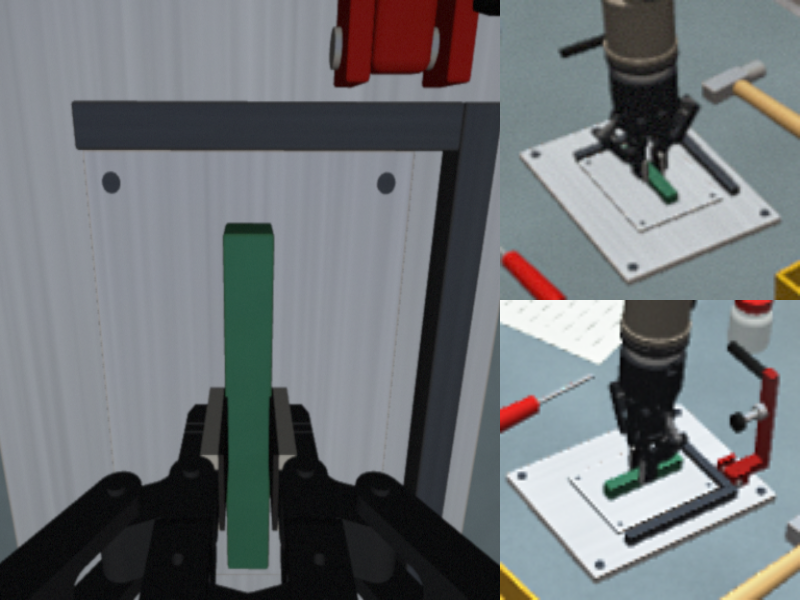

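The panel is flush with the side fence (edge along row 150). There is still a clear gap of about 10 mm to the back fence (413→443 px), with nothing in the way. The x push jammed through the downward load, so I'll lift slightly, move +x, then lower.

```bash
python3 -m handwheel '{"linear": [[0,-2,1],[0,-3,2],[0,-3,3],[0,-3,3],[0,-3,3]], "yaw": [0,0,0,0,0], "hand": [0,0,0,0,0]}'
python3 -m handwheel '{"linear": [[1.5,-0.2,0],[3,-0.4,0],[5,-0.6,0],[7,-0.9,0],[7,-0.9,0]], "yaw": [0,0,0,0,0], "hand": [0,0,0,0,0]}'
```

```text
t: 23.15
tool_pos: [0.5693, 0.0884, 0.0072]
ee_rot: [-2.351, -2.083, -0.001]
contact_force: [-0.2, -0.0, -2.1]
gripper_width: 0.0143
t: 23.57
tool_pos: [0.5768, 0.0867, 0.0072]
ee_rot: [2.352, 2.082, 0.001]
contact_force: [-0.0, -0.9, -2.2]
gripper_width: 0.0138
```

```bash
python3 -m handwheel '{"linear": [[1,-0.1,0],[2,-0.2,0],[3,-0.4,-0.5],[4,-0.5,-1],[4,-0.5,-1]], "yaw": [0,0,0,0,0], "hand": [0,0,0,0,0]}'
python3 -m handwheel '{"linear": [[1,-0.1,0],[2,-0.2,0],[2,-0.2,0],[2,-0.2,0],[2,-0.2,0]], "yaw": [0,0,0,0,0], "hand": [0,0,0,0,0]}'
```

```text
t: 23.98
tool_pos: [0.5792, 0.0864, 0.0057]
ee_rot: [-2.351, -2.081, 0.002]
contact_force: [-2.9, 0.4, -2.1]
gripper_width: 0.0141
t: 24.4
tool_pos: [0.5792, 0.0864, 0.0054]
ee_rot: [-2.349, -2.08, 0.006]
contact_force: [-7.5, 1.1, 2.0]
gripper_width: 0.0142
```

```bash
python3 -m handwheel '{"linear": [[0.1,1,0],[0.2,2,0],[0.4,3.5,0],[0.6,5,0],[0.6,5,0]], "yaw": [0,0,0,0,0], "hand": [0,0,0,0,0]}'
python3 -m handwheel '{"linear": [[0,0,-0.5],[0,0,-1],[0,0,-1.5],[0,0,-2],[0,0,-2]], "yaw": [0,0,0,0,0], "hand": [0,0,0,0,0]}'
```

```text
t: 24.82
tool_pos: [0.5795, 0.0887, 0.0051]
ee_rot: [-2.352, -2.08, 0.01]
contact_force: [-6.5, -4.6, -0.7]
gripper_width: 0.014
t: 25.23
tool_pos: [0.5795, 0.0886, 0.0038]
ee_rot: [-2.352, -2.079, 0.009]
contact_force: [-9.8, -4.4, 7.2]
gripper_width: 0.0141
```

```bash
python3 -m handwheel '{"linear": [[0.3,2,1],[1,3,1],[2,3,1],[2.3,3,0.5],[2.3,3,0]], "yaw": [0,0,0,0,0], "hand": [0,0,0,0,0]}'
python3 -c "
from workcell import *
s=sense();print(s['ft_torque'],s['ee_rot'])"
python3 -m handwheel '{"linear": [[0,0,0],[-1.5,-1.5,0],[-3,-3,0.3],[-3.5,-4,0.5],[-3.5,-4,0.5]], "yaw": [0,0,0,0,0], "hand": [0,0,0,0,0]}'
```

```text
t: 25.65
tool_pos: [0.5794, 0.0886, 0.0036]
ee_rot: [-2.353, -2.076, 0.018]
contact_force: [-16.9, -10.4, 20.0]
gripper_width: 0.0138
[-2.25331057  3.74085931 -0.02291434] [-2.35311037 -2.07599482  0.01778288]
t: 26.07
tool_pos: [0.5796, 0.0886, 0.004]
ee_rot: [-2.352, -2.08, 0.006]
contact_force: [-6.0, -4.3, -0.6]
gripper_width: 0.014
```

```bash
python3 -m handwheel '{"linear": [[0,0,0],[0,0,0],[0,0,0],[0,0,0],[0,0,0]], "yaw": [-0.003,-0.003,-0.003,-0.003,-0.003], "hand": [0.18,0.2,0.25,0.3,0.3]}'
python3 - <<'E'
from h import *
np.set_printoptions(precision=4,suppress=True)
s=sense();w=cam("wrist");im=capture("wrist");cv2.imwrite("pics/w8.png",im[:,:,::-1]);np.savez("w8.npz",**w)
T=R.from_rotvec(s["ee_rot"]).as_matrix();print(s["tool_pos"],np.arctan2(T[1,1],T[0,1]),s["contact_force"])
g=cv2.cvtColor(im,cv2.COLOR_RGB2GRAY)
for r in(135,160,200,250,300): print(r,g[r,430:480:2])
for c in(200,260,380,420): print(c,g[100:140:2,c])
E
```

```text
t: 26.48
tool_pos: [0.5832, 0.0908, 0.0053]
ee_rot: [2.354, 2.079, 0.004]
contact_force: [0.7, 0.7, 1.2]
gripper_width: 0.0257
[0.5832 0.0908 0.0053] -0.1239714886895652 [0.6677 0.7451 1.2031]
135 [147 147 143 142 142 141 140 140 139 143 145 146 148 148 149 146 142 103
  22  21  20  20  36  47  49]
160 [145 133  76  52  53  56  80 133 143 146 146 148 150 150 148 138  73  15
  17  17  28  45  48  51  49]
200 [143 141 142 140 142 142 145 147 146 149 150 152 148 135  38  19  19  18
  32  47  50  51  50  50  53]
250 [143 142 143 144 147 148 148 149 152 150 141  81  18  18  23  33  47  51
  52  51  51  51  51  50  51]
300 [144 148 151 151 151 151 152 150 105  16  14  19  30  48  50  52  51  50
  49  49  50  52  51  52  52]
200 [ 49  50  49  51  49  50  48  52  48  49  47  50  51  42 127 145 147 147
 147 148]
260 [ 52  52  51  52  48  48  49  48  51  51  49  49  49  46 124 146 144 145
 143 145]
380 [ 51  51  52  51  50  50  49  47  51  52  49  50  48  46 125 146 147 149
 148 146]
420 [ 51  52  52  50  49  49  50  51  50  51  48  49  51  47 123 145 146 145
 145 145]
```

```bash
python3 -m handwheel '{"linear": [[0,0,3],[0,0,15],[0,0,50],[0,0,90],[0,0,130]], "yaw": [0,0,0,0,0], "hand": [0.3,0.4,0.5,0.6,0.6]}'
python3 -m handwheel '{"linear": [[0,0,40],[0,0,70],[0,20,70],[0,40,70],[0,60,70]], "yaw": [0.12,0.24,0.36,0.48,0.6], "hand": [0.6,0.6,0.6,0.6,0.6]}' | head -2
python3 -m handwheel '{"linear": [[0,0,0],[0,0,0],[0,0,0],[0,0,0],[0,0,0]], "yaw": [0.12,0.24,0.36,0.48,0.6], "hand": [0.6,0.6,0.6,0.6,0.6]}' | head -2
python3 -m handwheel '{"linear": [[0,0,0],[0,0,0],[0,0,0],[0,0,0],[0,0,0]], "yaw": [0.12,0.24,0.37,0.37,0.37], "hand": [0.6,0.6,0.6,0.6,0.6]}'
python3 - <<'E'
from h import *
np.set_printoptions(precision=4,suppress=True)
a,b=cam("scene"),cam("side")
E_,er=tri([(a,(402.9,187.4)),(b,(251.4,173.9))]);A_,e2=tri([(a,(416,197)),(b,(272.5,166.8))]);print(E_,A_,er,e2)
j=np.array([.564,.088]);c,s=np.cos(-.125),np.sin(-.125);Rj=np.array([[c,-s],[s,c]])
for p in(E_,A_): print("jig",Rj.T@(p[:2]-j),p[2])
for th in(1.4,1.5,1.6,1.7):
    y=.105-.115*np.cos(th)+.05*np.sin(th);z=.018+.115*np.sin(th)+.05*np.cos(th);print(th,"grip jig",y,z,"world",j+Rj@[0,y],proj(a,[*(j+Rj@[-.026,y]),z]),proj(b,[*(j+Rj@[-.026,y]),z]))
s=sense();w=cam("wrist");im=capture("wrist");cv2.imwrite("pics/w9.png",im[:,:,::-1]);np.savez("w9.npz",**w)
for n in("clamp","clamp_grip"):print(n,[(round(d["conf"],2),[round(float(v)*k) for v,k in zip(d["bbox"],(640,480,640,480))]) for d in search_frame("wrist",n)])
g=cv2.cvtColor(im,cv2.COLOR_RGB2GRAY)
E
```

```text
t: 26.95
tool_pos: [0.5811, 0.0897, 0.1367]
ee_rot: [2.356, 2.078, -0.001]
contact_force: [1.1, 0.2, -0.2]
gripper_width: 0.0515
t: 27.37
tool_pos: [0.5821, 0.1506, 0.207]
t: 27.78
tool_pos: [0.5817, 0.1499, 0.2058]
t: 28.2
tool_pos: [0.5817, 0.1498, 0.2055]
ee_rot: [0.203, 3.134, 0.001]
contact_force: [-0.1, 0.4, 0.2]
gripper_width: 0.0509
[0.5618 0.2413 0.1313] [0.6257 0.23   0.1342] [np.float64(0.001137639648660484), np.float64(0.0011376396486604376)] [np.float64(0.0006917354873544653), np.float64(0.0006917354873544359)]
jig [-0.0213  0.1519] 0.13127831358101152
jig [0.0435 0.1486] 0.13422278573257737
1.4 grip jig 0.1347262650658953 0.13982507609368497 world [0.5808 0.2217] [[398.0856 185.5969]] [[252.5923 175.5135]]
1.5 grip jig 0.14673997113841689 0.1362487835428514 world [0.5823 0.2336] [[401.0288 185.4615]] [[250.7406 174.3362]]
1.6 grip jig 0.15833662521672348 0.13149098823470864 world [0.5837 0.2451] [[403.7925 185.6834]] [[249.0155 173.5857]]
1.7 grip jig 0.16940035736660874 0.12559922848725766 world [0.5851 0.2561] [[406.3489 186.2548]] [[247.4335 173.2624]]
clamp [(0.68, [356, 185, 124, 143])]
clamp_grip [(0.71, [362, 190, 119, 141])]
```

```bash
python3 - <<'E'
from h import *
np.set_printoptions(precision=4,suppress=True)
w=dict(np.load("w9.npz"));im=cv2.imread("pics/w9.png")
j=np.array([.564,.088]);c,s=np.cos(-.125),np.sin(-.125);Rj=np.array([[c,-s],[s,c]])
for th in(1.4,1.45,1.5,1.55,1.6,1.65):
    y=.105-.115*np.cos(th)+.05*np.sin(th);z=.018+.115*np.sin(th)+.05*np.cos(th)
    print(th,y,z,*[proj(w,[*(j+Rj@[x,y]),z])[0] for x in(-.026,0,.035)])
dark=(im.max(2)<70).astype(np.uint8)
for r in range(190,340,12):
    xs=np.flatnonzero(dark[r,330:520])+330; print(r,np.split(xs,np.flatnonzero(np.diff(xs)>1)+1) and [(q[0],q[-1]) for q in np.split(xs,np.flatnonzero(np.diff(xs)>1)+1) if len(q)>3])
red=(im[:,:,2]>100)&(im[:,:,1]<60);ys,xs=np.nonzero(red[:,330:520]);print("red",xs.min()+330,xs.max()+330,ys.min(),ys.max())
E
```

```text
1.4 0.1347262650658953 0.13982507609368497 [448.4074 191.2684] [443.9901 235.9914] [438.5136 291.4384]
1.45 0.14077783107463226 0.138187132437691 [458.4165 190.6116] [453.6764 235.0738] [447.7966 290.2261]
1.5 0.14673997113841689 0.1362487835428514 [467.9548 189.8542] [462.9182 234.0111] [456.6668 288.818 ]
1.55 0.15259778301211221 0.13401487427193068 [476.9757 189.0029] [471.6709 232.8128] [465.082  287.2264]
1.6 0.15833662521672348 0.13149098823470864 [485.4396 188.0653] [479.8961 231.4892] [473.0057 285.4647]
1.65 0.16394215363547032 0.12868343383186398 [493.3136 187.0494] [487.5622 230.0515] [480.4073 283.5473]
190 [(np.int64(339), np.int64(351)), (np.int64(457), np.int64(479))]
202 [(np.int64(339), np.int64(351)), (np.int64(456), np.int64(480))]
214 [(np.int64(339), np.int64(351)), (np.int64(454), np.int64(479))]
226 [(np.int64(338), np.int64(351)), (np.int64(362), np.int64(370)), (np.int64(453), np.int64(477))]
238 [(np.int64(338), np.int64(350)), (np.int64(389), np.int64(429)), (np.int64(452), np.int64(476))]
250 [(np.int64(338), np.int64(350)), (np.int64(417), np.int64(436)), (np.int64(451), np.int64(474))]
262 [(np.int64(338), np.int64(350)), (np.int64(356), np.int64(384)), (np.int64(418), np.int64(443)), (np.int64(449), np.int64(473))]
274 [(np.int64(330), np.int64(349)), (np.int64(371), np.int64(385)), (np.int64(436), np.int64(471))]
286 [(np.int64(371), np.int64(385)), (np.int64(435), np.int64(470))]
298 [(np.int64(434), np.int64(468))]
310 [(np.int64(440), np.int64(448))]
322 [(np.int64(387), np.int64(410))]
334 [(np.int64(387), np.int64(429))]
red 357 470 233 329
```

The handle fits a clamp angle of about 1.5, which puts the grip at world (0.582, 0.234, 0.136). Going over it and pinching.

```bash
python3 -m handwheel '{"linear": [[-1,35,0],[-3,75,0],[-3,84,-20],[-3,84,-45],[-3,84,-70]], "yaw": [0,0,0,0,0], "hand": [0.6,0.6,0.6,0.6,0.6]}'
python3 -m handwheel '{"linear": [[0,0,-8],[0,0,-16],[0,0,-20],[0,0,-20],[0,0,-20]], "yaw": [0,0,0,0,0], "hand": [0.6,0.6,0.6,0.6,0.6]}'
python3 -m handwheel '{"linear": [[0,0,0],[0,0,0],[0,0,0],[0,0,0],[0,0,0]], "yaw": [0,0,0,0,0], "hand": [0,0,0,0,0]}'
```

```text
t: 28.77
tool_pos: [0.5786, 0.2362, 0.1344]
ee_rot: [0.195, 3.134, 0.002]
contact_force: [0.5, -0.6, -0.8]
gripper_width: 0.0514
t: 29.18
tool_pos: [0.5793, 0.2342, 0.1157]
ee_rot: [0.198, 3.134, 0.001]
contact_force: [0.9, 0.2, -1.0]
gripper_width: 0.0514
t: 29.6
tool_pos: [0.5792, 0.2354, 0.116]
ee_rot: [0.196, 3.134, 0.004]
contact_force: [-0.7, 1.0, 5.2]
gripper_width: 0.0088
```

```bash
python3 -m handwheel '{"linear": [[0,0,0],[0,0,0],[0,0,-3],[0,0,-7],[0,0,-7]], "yaw": [0,0,0,0,0], "hand": [0.4,0.4,0.4,0.4,0.4]}'
python3 -m handwheel '{"linear": [[0,0,0],[0,0,0],[0,0,0],[0,0,0],[0,0,0]], "yaw": [0,0,0,0,0], "hand": [0,0,0,0,0]}'
```

```text
t: 30.02
tool_pos: [0.5778, 0.2336, 0.1064]
ee_rot: [-0.197, -3.134, 0.002]
contact_force: [-1.0, 0.7, -0.4]
gripper_width: 0.0343
t: 30.43
tool_pos: [0.5785, 0.2345, 0.1077]
ee_rot: [0.196, 3.135, 0.001]
contact_force: [-1.2, 1.8, 0.2]
gripper_width: 0.0111
```

```bash
python3 -m handwheel '{"linear": [[-1.5,-12,3.6],[-3,-24,6],[-4.6,-36.5,7.1],[-6.2,-49,7],[-7.7,-61.3,5.6]], "yaw": [0,0,0,0,0], "hand": [0,0,0,0,0]}'
python3 -m handwheel '{"linear": [[-1.5,-12.1,-2.6],[-3,-23.9,-6.5],[-4.5,-35.4,-11.5],[-5.8,-46.2,-17.6],[-7.1,-56.3,-24.8]], "yaw": [0,0,0,0,0], "hand": [0,0,0,0,0]}'
```

```text
t: 30.85
tool_pos: [0.5717, 0.1766, 0.1153]
ee_rot: [0.193, 3.133, 0.009]
contact_force: [-1.9, 7.3, 6.7]
gripper_width: 0.0112
t: 31.27
tool_pos: [0.5644, 0.1174, 0.0888]
ee_rot: [0.195, 3.133, 0.004]
contact_force: [-4.0, 6.4, -0.1]
gripper_width: 0.0116
```

```bash
python3 -m handwheel '{"linear": [[-1.2,-9.4,-8.1],[-2.3,-18,-17.2],[-3.2,-25.7,-27.2],[-4,-32.2,-37.8],[-4.4,-35.2,-43.3]], "yaw": [0,0,0,0,0], "hand": [0,0,0,0,0]}'
python3 -m handwheel '{"linear": [[0,0,0],[0,0,0],[0,0,0],[0,0,0],[0,0,0]], "yaw": [0,0,0,0,0], "hand": [0,0,0,0,0]}'
```

```text
t: 31.68
tool_pos: [0.5601, 0.0826, 0.0441]
ee_rot: [0.195, 3.134, 0.004]
contact_force: [6.6, 8.4, -2.6]
gripper_width: 0.0116
t: 32.1
tool_pos: [0.56, 0.0827, 0.0443]
ee_rot: [0.195, 3.134, 0.002]
contact_force: [10.6, 7.4, -10.4]
gripper_width: 0.0114
```

```bash
python3 -m handwheel '{"linear": [[1,1,-1],[2,2,-2],[2,2,-3],[2,2,-3],[2,2,-3]], "yaw": [0,0,0,0,0], "hand": [0,0,0,0,0]}'
```

```text
t: 32.52
tool_pos: [0.5598, 0.0814, 0.0414]
ee_rot: [-0.198, -3.132, 0.003]
contact_force: [-11.7, -2.6, 5.0]
gripper_width: 0.0111
```

```bash
python3 -m handwheel '{"linear": [[0,-0.5,-1],[0,-1,-2],[0,-1,-3],[0,-1,-3],[0,-1,-3]], "yaw": [0,0,0,0,0], "hand": [0,0,0,0,0]}'
```

```text
t: 32.93
tool_pos: [0.5596, 0.0802, 0.0385]
ee_rot: [-0.198, -3.132, 0.004]
contact_force: [-13.1, -3.3, 6.7]
gripper_width: 0.0112
```

```bash
python3 -m handwheel '{"linear": [[-0.5,0,-1],[-1,-0.5,-2],[-1,-1,-3],[-1,-1,-4],[-1,-1,-4]], "yaw": [0,0,0,0,0], "hand": [0,0,0,0,0]}'
python3 -m handwheel '{"linear": [[0,0,-1],[0,-0.5,-2],[0,-0.5,-3],[0,-0.5,-3],[0,-0.5,-3]], "yaw": [0,0,0,0,0], "hand": [0,0,0,0,0]}'
python3 - <<'E'
from h import *
im=capture("side");im2=capture("scene");cv2.imwrite("pics/s2.png",im[:,:,::-1]);cv2.imwrite("pics/s3.png",im2[:,:,::-1])
E
```

```text
t: 33.35
tool_pos: [0.5596, 0.0786, 0.0349]
ee_rot: [-0.199, -3.134, 0.004]
contact_force: [-10.1, -5.6, 7.3]
gripper_width: 0.0114
t: 33.77
tool_pos: [0.5588, 0.0776, 0.0319]
ee_rot: [-0.197, -3.132, 0.006]
contact_force: [-5.4, -6.7, 7.0]
gripper_width: 0.011
```

```bash
python3 -m handwheel '{"linear": [[0,-1,0],[-0.3,-2,0],[-0.3,-2.5,0],[-0.3,-2.5,0],[-0.3,-2.5,0]], "yaw": [0,0,0,0,0], "hand": [0,0,0,0,0]}'
python3 -m handwheel '{"linear": [[0,-0.2,-0.7],[0,-0.4,-1.4],[0,-0.6,-2],[0,-0.6,-2],[0,-0.6,-2]], "yaw": [0,0,0,0,0], "hand": [0,0,0,0,0]}'
```

```text
t: 34.28
tool_pos: [0.5588, 0.0776, 0.0319]
ee_rot: [-0.194, -3.133, 0.002]
contact_force: [-5.4, -1.9, 5.6]
gripper_width: 0.0113
t: 34.7
tool_pos: [0.5587, 0.0769, 0.0302]
ee_rot: [-0.194, -3.133, 0.002]
contact_force: [-6.9, -1.3, 9.0]
gripper_width: 0.0113
```

```bash
python3 -m handwheel '{"linear": [[0,-0.3,-0.5],[0,-0.4,-1],[0,-0.4,-1.2],[0,-0.4,-1.2],[0,-0.4,-1.2]], "yaw": [0,0,0,0,0], "hand": [0,0,0,0,0]}'
```

```text
t: 35.12
tool_pos: [0.5587, 0.0766, 0.0292]
ee_rot: [-0.194, -3.133, 0.002]
contact_force: [-6.9, -2.1, 11.2]
gripper_width: 0.0111
```

```bash
python3 -m handwheel '{"linear": [[0,0,0],[0,0,0],[0,0,0],[0,0,0],[0,0,0]], "yaw": [0,0,0,0,0], "hand": [0.2,0.3,0.4,0.4,0.4]}'
python3 -m handwheel '{"linear": [[0,0,4],[0,0,20],[0,0,50],[0,0,85],[0,0,120]], "yaw": [0,0,0,0,0], "hand": [0.4,0.4,0.4,0.4,0.4]}'
python3 - <<'E'
from h import *
np.set_printoptions(precision=4,suppress=True)
for n in ("wrist","scene","side"):
    k=cam(n);im=capture(n);cv2.imwrite(f"pics/{n}_f.png",im[:,:,::-1]);np.savez(f"{n}_f.npz",**k)
    if n=="wrist": print([(round(d["conf"],2),[round(float(v)*k) for v,k in zip(d["bbox"],(640,480,640,480))]) for d in search_frame(n,"clamp")])
W=cv2.imread("pics/wrist_f.png");A=cv2.imread("pics/scene_f.png");B=cv2.imread("pics/side_f.png")
r=np.vstack([cv2.resize(B[150:285,225:350],(300,300)),cv2.resize(A[170:280,310:430],(300,300))])
cv2.imwrite("pics/f1.png",np.hstack([cv2.resize(W[0:480,120:520],(500,600)),r]))
E
```

```text
t: 35.53
tool_pos: [0.5603, 0.0774, 0.0288]
ee_rot: [0.197, 3.135, 0.0]
contact_force: [-0.7, -0.5, -0.9]
gripper_width: 0.0344
t: 35.95
tool_pos: [0.5594, 0.0771, 0.1501]
ee_rot: [-0.197, -3.134, 0.001]
contact_force: [1.1, 0.2, 0.1]
gripper_width: 0.0339
[(0.78, [299, 204, 213, 127])]
```

View pics/f1.png

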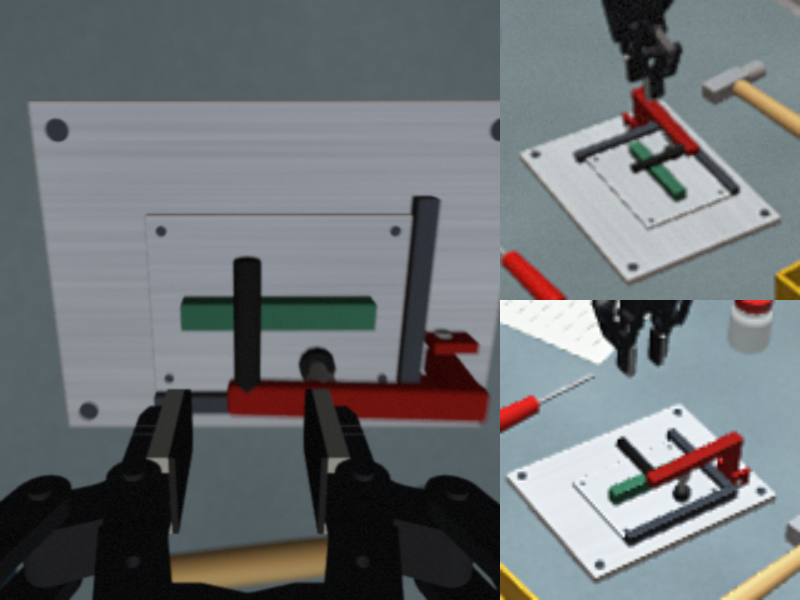

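The clamp is down across the panel with its foot on the plate at (316,362). The panel's right edge meets the side fence at (412,215). The rib, driver and hammer look undisturbed. A numeric check follows before handing in.

```bash
python3 - <<'E'
from h import *
np.set_printoptions(precision=4,suppress=True)
w=dict(np.load("wrist_f.npz"));im=cv2.imread("pics/wrist_f.png")
px=lambda u,v:(120+u/1.25,v/1.25)
# jig pose from bed corners & side-fence end; panel from its corners
bed=[px(28,101),px(70,427)]
J=np.array([[-.1,-.13,.012],[.1,-.13,.012],[-.05,.08,.026],[-.05,.092,.026]])
j,r,res=fit(J,[(w,bed+[px(413,197),px(440,197)])],[.564,.088,-.125]);print("jig",j,r,res)
P=np.array([[-.055,-.075,.018],[-.055,.075,.018],[.055,-.075,.018]])
p,r2,_=fit(P,[(w,[px(146,215),px(412,215),px(155,396)])],[.58,.09,-.125]);print("panel",p,r2)
c,s=np.cos(j[2]),np.sin(j[2]);d=p[:2]-j[:2];print("panel in jig mm",1e3*np.array([c*d[0]+s*d[1],-s*d[0]+c*d[1]]),"home 15,5; yaw diff",p[2]-j[2])
dark=im.max(2)<60
for row in(225,260,290):
    xs=np.flatnonzero(dark[row,290:345])+290;print(row,xs.min(),xs.max())
for th in(.05,0,-.05,-.1):
    y=.105-.115*np.cos(th)+.05*np.sin(th);z=.018+.115*np.sin(th)+.05*np.cos(th)
    ey=lambda x,y:[j[0]+c*x-s*y,j[1]+s*x+c*y,z]
    print(th,proj(w,[ey(-.026,y),ey(0,y),ey(.02,y)]).round(1).tolist())
a=cv2.imread("pics/scene_f.png");b=cv2.imread("pics/scene0.png");print(calibration("scene")["cx"])
d=cv2.absdiff(a,b).max(2)>60;n,_,st,_=cv2.connectedComponentsWithStats(d.astype(np.uint8));print(st[1:][st[1:,4]>12])
E
```

```text
jig [ 0.5641  0.0877 -0.1198] 1.3880618242468303 [-1.0684  0.2923 -0.1763 -0.3825  3.7396  0.128  -0.0874  0.0302]
panel [ 0.5804  0.0908 -0.1256] 1.9296528830878652
panel in jig mm [15.8229  5.0641] home 15,5; yaw diff -0.0058512379789418395
225 307 327
260 307 328
290 308 327
0.05 [[326.1, 210.5], [326.0, 252.1], [326.0, 282.2]]
0 [[321.5, 208.2], [321.6, 249.0], [321.7, 278.6]]
-0.05 [[317.6, 205.9], [317.8, 245.9], [318.0, 275.0]]
-0.1 [[314.3, 203.6], [314.7, 242.9], [314.9, 271.5]]
323.2640360425068
[[ 310    0   91   97 2876]
 [ 417    5   11    6   34]
 [ 244   32   15    7   47]
 [ 432   57    7   17   64]
 [ 211   71   19   22  118]
 [ 403   77    6   11   48]
 [ 231   82   24    9   69]
 [ 215   89   12   13   81]
 [ 234   91   12   15   80]
 [ 352   93    6   10   41]
 [ 372   99   18   10   96]
 [ 216  110    6   10   31]
 [ 245  110   13   11   84]
 [ 346  127   45   71 1623]
 [ 331  185   91   73 1420]
 [ 389  231    9   10   21]
 [ 227  237   62   41 1197]
 [ 267  294   26   21  314]
 [ 255  306   18   19  180]]
```

```bash
python3 -c "
from workcell import *
print(sense()['contact_force']);print(finish_job())"
```

```text
[-0.85045245  0.23357477 -0.29374486]
the job is handed in; nothing more can be done
None
```

I took the bar out of the jig and set it down in the tray. Then I laid the panel on the bed, pushed it against both fences and clamped it, and handed the job in at about 36 s of the 69 s allowed.

**What the last checks showed**
- **Bar:** it was lowered until it touched the tray floor, then released. The picture shows it lying flat in the tray, clear of the bracket.
- **Panel:** it measures at jig (15.8, 5.1) mm, against home at (15, 5). The fit also shows a 0.006 rad yaw difference, which I put down to measurement noise (1–2 px). I felt it stop against both fences.
- **Clamp:** the foot was pressed to about 9 N, worked out from the wrist force. After release the handle reads about -0.055 rad, so the spring foot should be pressing with about 6 N.
- **Other tools:** a before/after comparison of the scene view shows change only at the arm, panel, bar, jig and tray.

**What went wrong on the way**
- **Missed grasp:** the fingertips sit about 15–20 mm behind the reported TCP. The first try at the panel's rib closed on nothing, and the bar had been held only by its top edge.
- **Jammed push:** the first push towards the back fence jammed, reaching about 36 N sideways and 44 N vertically at the wrist. I backed off, lifted the panel slightly, and it then went home freely.
- **Handle:** the first pinch was shallow, so I repeated it a few millimetres deeper.

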